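# Clamp up the two halves of a top blank

### The arm

A 6-joint arm with a two-finger parallel gripper is mounted at the origin on the work surface. World frame = base frame: x ahead of the robot, y to its left, z up, the work surface at z = 0. Lengths are in mm, angles in degrees, forces in N, time in s.
With the tool pointing down it reaches from about 375 to 900 mm from the base axis. Payload 3.1 kg.
Tool frame: the origin (TCP) lies between the finger pads; the fingertips stand 17 mm ahead of it and the grasp point (between the pads) lies 2 mm behind it (ctrl.finger_overhang is the distance from the TCP to the fingertips, in mm); z points along the fingers, y is the line along which they close (so a half turn about z gives the same grasp; the last joint's range is limited). The gripper opens to 85 mm and grips with 20 to 120 N. Pads are 22 mm wide; open, the fingers measure 114 mm over their backs; the gripper's body (76 mm by 85 mm) begins 54 mm behind the grasp point. The pads swing forward as they close: fully open they stand 13 mm farther back than shut.
Start: joints at [65.747, 30.224, 82.088, -0, 67.689, -10.227], TCP at [151.436, 606.353, 248.31] pointing down, gripper open.
Joint ranges: [-176.69, 176.69], [-43.24, 126.21], [12.49, 139.97], [-82, 262], [0, 151.66], [-163.58, 163.58]. Speed limits (degrees/s): [159.86, 159.86, 180, 180, 180, 180].

### API

Orientations are given as a 3x3 rotation matrix whose columns are the frame's x, y, z axes.
In Python, from station import ctrl gives the robot as it stands.
- The arm moves only by the tool jog_arm, never from a script. Its argument "series" is one flat list of numbers, 7 for each row, row after row: the closure, from -1 (fully open) to 1 (shut), then the shift along the tool's x, y, z in cm, then the turn, a rotation vector about the tool's x, y, z in rad. In form: [hand, x, y, z, ax, ay, az, hand, x, y, z, ax, ay, az, ...]. A call has 1 to 20 rows; each row is the pose to reach, as a shift and turn from the pose commanded when the call began, along the tool's axes at that moment; what a row does not reach only later rows make up. A row lasts 1/12 s, in which the tool goes at most 41.7 mm and 7.16 degrees, less where a joint would pass 70% of its speed; a pose out of reach is approached as far as the arm can. A call with a gripper value outside its range is refused whole. The fingers move at their own pace and stop on an object; the grip force is fixed at half the most. Time passes only in rows, so rows that repeat a pose let the fingers close. It gives the time, the measured TCP pose, the force, the opening and the grip force at its end, in the units of the state.
- ctrl.state(): the state, without advancing time (a new reading comes with each control period).
- ctrl.grab_frame(name): name is "scene" or "top"; returns the picture (420x560x3 uint8, blue, green, red); there is no depth.
- ctrl.camera_model(name): a dict with "camera_matrix" (3x3 intrinsics, pixels), "distortion" ([k1, k2, p1, p2, k3] as OpenCV has them; the pictures are not rectified), "position" and "orientation" of the camera in the world. Camera axes: x right, y down, z forward; pixel columns grow to the right and rows downward; lengths in mm; the calibration is good to about 2 mm. A picture is of the moment at which its call begins. camera_model takes no time and is no camera call.
- ctrl.hand_in(): hands the job in; it is judged then, once.
Trained networks look in the newest picture that a camera, given by its name, has taken for a name from the list of things; names that differ only in an ending like _2 or _b are one class to them, and where a whole thing is asked for, a point or a joint stands for the part that bears it (a point fixed in the world has none). Each returns a list of dicts, best first, with "confidence" (0 to 1); they miss things now and then, are a little off and sometimes report something else, mostly with a low value. They report only what shows in the picture. A call takes as long as a camera call. They do not tell look-alikes from the thing itself.
- ctrl.trace(camera, thing): "mask" (420x560 bool, what is visible of it) and "uv" ([column, row] in pixels, amid what is visible of it).
The state is a dict: "time_s": time; "q": joint angles; "dq": joint speeds; "tau": joint torques, N m; "tcp_pos": TCP position; "ee_rot": TCP orientation; "wrist_force": force on the tool from outside, world axes, zero at the start; "moment": the same for the moment, N m; "opening": finger opening in mm; "grasp_force": force on a finger pad.
Only numpy, scipy, OpenCV 4.12 (cv2) and the standard library are available. Lean on these libraries where they do the work, as an engineer would, in place of code of your own. Each camera call takes 0.05 s, during which the arm holds its last target. There are 200 camera calls.

### The job

Stand the loose maple half in the bar clamp beside the half already there, long faces together and ends flush, then slide the moving jaw up until both halves are squeezed tight with no gaps left. Only then press the clamp's lock lever fully down, so it lies level, and leave everything else on the bench where it is.

Things in the scene. Friction and masses are not known exactly. Their poses are not given: they have to be found in the camera images.
- clamp: Steel bar clamp fixed on the bench, yaw varies. Its bar and two dark wood strips form a flat bed 15 mm high, 110 mm wide (own x), from own y -165 to +125 mm. Origin on the bench surface, on the bar's centre line; bar along own y, z up. Fixed jaw (64 mm wide, 28 mm thick, top 65 mm above the bench) at the +y end, inner face at own y = +90 mm; the moving jaw faces it from the -y side.
- clamp_face (a point): Middle of the fixed jaw's inner face, at bed height (15 mm above the bench). Axes as the clamp.
- jaw (a joint): Slide of the moving jaw along the bar, m: jaw gap minus 60 mm (0 = gap 60 mm, 0.09 = gap 150 mm). Starts between 0.062 and 0.082. With both halves squeezed flat it reads 0.012. Friction about 5 N, stays where left; closes towards the fixed jaw (+y of the clamp).
- jaw_face (a point): Middle of the moving jaw's inner face at bed height, moves with the jaw. The jaw is a steel block 64 mm wide (clamp x), 30 mm thick (towards clamp -y), top 66 mm above the bench. Axes as the clamp.
- handle_end (a point): Centre of the free end of the cherry wood handle that sticks out behind the moving jaw along the clamp's -y: 40 mm above the bench, 115 mm behind the jaw's inner face. The handle is a rod of 28 mm diameter, 70 mm long, rigid with the jaw: push on this end. Axes as the clamp.
- lever (a joint): Lock lever on top of the moving jaw, rad: 0 = fully down, level across the jaw, pointing to the clamp's -x (towards the robot); 1.57 = straight up. Starts between 1.15 and 1.5, stays where left (friction 0.08 N m), hard stop at 0. Lower it by pushing its upper part from the +x side towards -x, then pressing down. It does not move the jaw.
- lever_hinge (a point): Lever's hinge on the moving jaw: 75 mm above the bench, 18 mm to the clamp's +x from the bar's centre line and 15 mm behind the jaw's inner face. The hinge axis is along the clamp's y.
- lever_tip (a point): Free end of the lever, on its middle line, 100 mm from the hinge. The steel lever is 8 to 10 mm thick, 12 mm wide, its last 36 mm 22 mm wide.
- half_a: Maple half already in the clamp, standing on the bed within a few mm of the fixed jaw and roughly square to it: plain pale block 60 mm long (own x, across the bar), 36 mm wide (own y), 44 mm high. Origin at the centre of its underside.
- half_b: The loose maple half, same block: 60 mm long (own x), 36 mm wide (own y), 44 mm high, 50 to 100 g, standing on the open bench on the left or the right of the clamp. Origin at the centre of its underside. Either end may go either way.
- top: Bystander: pink lacquered top, 60 mm across, 69 mm high, standing nose up. Origin under its centre.
- plain_top: Bystander: dark wood top, 52 mm across, 59 mm high, standing nose up. Origin under its centre.
- mallet: Bystander: cherry wood mallet lying down, head 110 mm along own x and 60 mm high, handle 210 mm towards own -y. Origin on the bench under the head's centre.
- calipers: Bystander: chromed calipers lying flat, 210 mm along own y, 8 mm high. Origin under the middle of the beam.
- punch: Bystander: stubby steel center punch lying flat beside the clamp, 82 mm along own x, 12 mm thick. Origin underneath, near its middle.
- glue: Bystander: white glue bottle, 52 mm across, 130 mm high. Origin under its centre.
Mind the look-alikes: they are no part of the job. Leave any purple or yellow look-alike of the half_b alone.

How it is judged:
By the outcome, as a careful person would: the job done as asked, in the order asked, and still so for the second after the job is handed in, with the robot touching nothing.
It also fails if it takes over 69 s, if anything falls off the work surface, if the arm or the gripper's body presses on something with over 40 N, if the wrist force passes 120 N, or if a joint passes its speed limit or range.

## Working session

There is one attempt and no reset: what is moved stays moved. The work goes in short steps, Python scripts to look and compute and a tool call to move; the robot and the scene stay as the last step left them, time stands still between calls to the robot, and variables do not carry over. Pictures are saved under pics/ and viewed, at most 10 in all, crops included, and the job is handed in when it is done.

Besides the shell and the picture viewer there is one more tool, called after "Emit:" as a command line: name --argument value ..., lists and objects as JSON in quotes. jog_arm: Moves the arm, as the interface text tells. Its arguments: {"type":"object","properties":{"series":{"type":"array"}},"required":["series"]}

```bash
mkdir -p pics; ls; python3 - <<'E'
from station import ctrl
import cv2,numpy as np
for n in("scene","top"):
    f=ctrl.grab_frame(n); cv2.imwrite(f"pics/{n}0.png",f)
    m=ctrl.camera_model(n); print(n,m)
    for t in("half_b","clamp","lever","handle_end","punch","mallet"):
        print(t,[(np.round(d["uv"]).tolist(),round(d["confidence"],2),int(d["mask"].sum())) for d in ctrl.trace(n,t)])
print(ctrl.state())
E
```

```text
pics
scene {'camera_matrix': array([[456.55373001,   0.        , 278.34522327],
       [  0.        , 456.55373001, 215.10269344],
       [  0.        ,   0.        ,   1.        ]]), 'distortion': array([0.03538396, 0.        , 0.        , 0.        , 0.        ]), 'position': array([1154.00570671,   48.99207459, 1060.01170143]), 'orientation': array([[-0.11031778,  0.85404968, -0.50835925],
       [ 0.99389376,  0.09362488, -0.05839149],
       [-0.00227415, -0.5116967 , -0.85916315]])}
half_b [([153.0, 157.0], 0.94, 436), ([175.0, 217.0], 0.86, 468), ([314.0, 221.0], 0.85, 385), ([174.0, 180.0], 0.81, 493), ([207.0, 181.0], 0.55, 413)]
clamp [([269.0, 222.0], 0.97, 4156)]
lever [([259.0, 198.0], 0.72, 192)]
handle_end [([256.0, 210.0], 0.89, 809)]
punch [([283.0, 262.0], 0.67, 124)]
mallet [([438.0, 280.0], 0.58, 2387)]
top {'camera_matrix': array([[511.25041642,   0.        , 281.11564982],
       [  0.        , 511.25041642, 199.61024101],
       [  0.        ,   0.        ,   1.        ]]), 'distortion': array([0.03162521, 0.        , 0.        , 0.        , 0.        ]), 'posi
[... 597 characters left out ...]
03e-04,
        6.76888158e+01, -1.02268105e+01]), 'dq': array([-0.0309907 ,  0.00672797, -0.01548923,  0.01374413,  0.05531887,
        0.0619102 ]), 'tau': array([ 5.45258047e-05, -4.42173386e+01, -1.78384924e+01, -1.72071741e-04,
        7.91696129e-04,  1.91397874e-05]), 'tcp_pos': array([151.44327946, 606.36156353, 248.35304846]), 'ee_rot': array([[-9.70181237e-01,  2.42380626e-01,  2.08071662e-05],
       [ 2.42380627e-01,  9.70181234e-01,  7.25278323e-05],
       [-2.60738082e-06,  7.54083960e-05, -9.99999997e-01]]), 'wrist_force': array([ 0.60514401, -1.16757293,  0.48221355]), 'moment': array([ 0.0208053 ,  0.02408348, -0.01979373]), 'grasp_force': 0.0, 'opening': 85.13686640187512}
```

```bash
python3 - <<'E'
import cv2
a=cv2.imread("pics/scene0.png");b=cv2.imread("pics/top0.png")
cv2.imwrite("pics/s1.png",cv2.resize(a[110:330,110:400],(791,600),interpolation=3))
cv2.imwrite("pics/t1.png",cv2.resize(b[90:310,200:490],(791,600),interpolation=3))
E
```

```text
(no output)
```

View pics/s1.png

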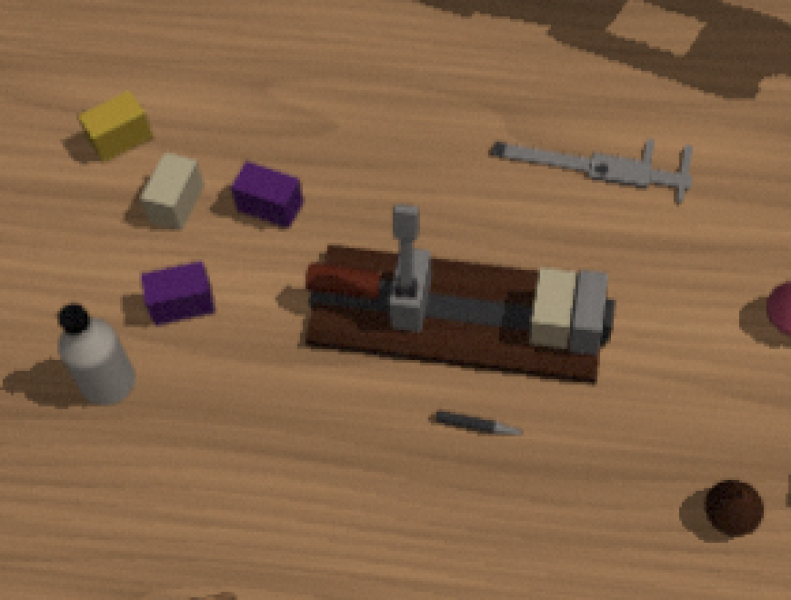

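View pics/t1.png

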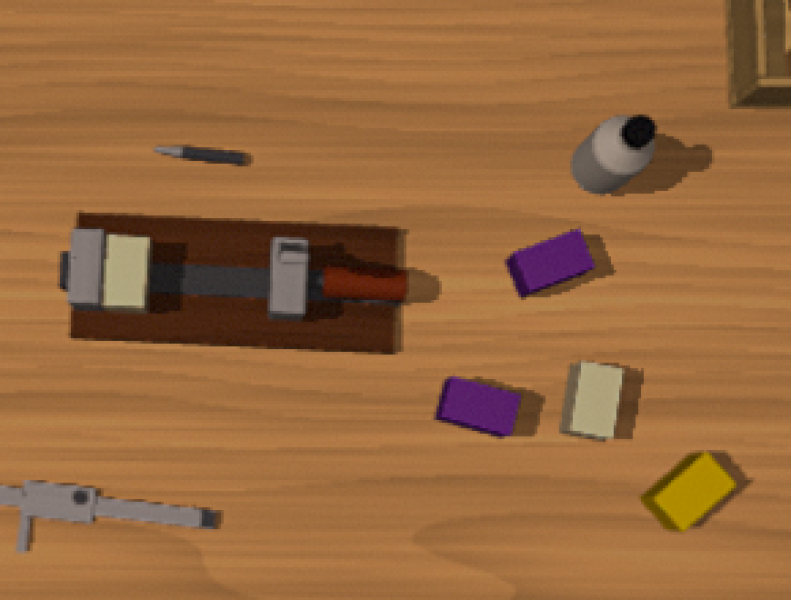

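View pics/top0.png

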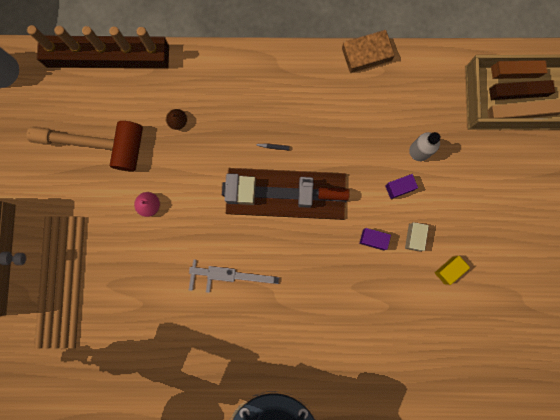

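In the crops, the half_b candidates (scene/top pixels) are:
- yellow (153,157)/(451,267)
- purple (207,181)/(378,236)
- purple (175,217)/(403,187)
- pale, in the clamp (314,221)/(245,188), which is half_a
- pale, loose (174,180)/(415,237)

The loose pale block is half_b: it is plain maple and stands on the open bench. Both enlarged crops confirm this. Next I'll fit box models to the masks in both views.

```bash
cat > h.py <<'E'
from station import ctrl
import cv2,numpy as np
from scipy.optimize import minimize
CAM={n:ctrl.camera_model(n) for n in("scene","top")}
def proj(n,P):
    m=CAM[n];R=np.array(m["orientation"]).T
    return cv2.projectPoints(np.float64(P).reshape(-1,1,3),cv2.Rodrigues(R)[0],-R@m["position"],m["camera_matrix"],m["distortion"])[0][:,0]
def box(x0,x1,y0,y1,z0,z1): return np.array([[x,y,z] for x in(x0,x1) for y in(y0,y1) for z in(z0,z1)],float)
def place(P,x,y,a): c,s=np.cos(a),np.sin(a); return P@np.array([[c,s,0],[-s,c,0],[0,0,1]])+[x,y,0]
def render(n,boxes):
    im=np.zeros((840,1120),np.uint8)
    for P in boxes:
        h=cv2.convexHull(np.float32(proj(n,P)*2+.5))
        cv2.fillConvexPoly(im,np.int32(np.round(h*256)),255,shift=8)
    return cv2.resize(im,(560,420),interpolation=cv2.INTER_AREA)/255.
def fit(masks,model,p0,step):
    ms={n:cv2.GaussianBlur(m.astype(float),(0,0),1) for n,m in masks.items()}
    f=lambda p:sum(np.sum((cv2.GaussianBlur(render(n,model(p)),(0,0),1)-m)**2) for n,m in ms.items())
    p=np.array(p0,float)
    for k in range(3):
        S=np.vstack([p]+[p+np.eye(len(p))[i]*step[i]/(1+k) for i in range(len(p))])
        r=minimize(f,p,method="Nelder-Mead",options=dict(initial_simplex=S,xatol=.02,fatol=.02,maxiter=400)); p=r.x
    return p,r.fun
def ground(n,uv,z):
    m=CAM[n]; d=np.append(cv2.undistortPoints(np.float64([[uv]]),m["camera_matrix"],m["distortion"])[0,0],1)
    d=np.array(m["orientation"])@d; return m["position"]+d*(z-m["position"][2])/d[2]
def pick(n,thing,uv=None):
    L=ctrl.trace(n,thing)
    if not L: return None
    return (L[0] if uv is None else min(L,key=lambda d:np.hypot(*(np.array(d["uv"])-uv))))["mask"]
HALF=box(-30,30,-18,18,0,44)
def fithalf(masks,p0,z=0): return fit(masks,lambda p:[place(HALF+[0,0,z],p[0],p[1],np.radians(p[2]))],p0,[6,6,6])
E
cat > m1.py <<'E'
from h import *
uva={"scene":(314,221),"top":(245,188)};uvb={"scene":(174,180),"top":(415,237)}
B={n:pick(n,"half_b",uvb[n]) for n in CAM};A={n:pick(n,"half_b",uva[n]) for n in CAM}
C={n:pick(n,"clamp") for n in CAM};J={n:pick(n,"jaw") for n in CAM};L={n:pick(n,"lever") for n in CAM}
np.savez("masks.npz",**{k+n:(m if m is not None else 0) for k,D in dict(A=A,B=B,C=C,J=J,L=L).items() for n,m in D.items()})
for nm,M,u,z in(("b",B,uvb,0),("a",A,uva,15)):
    g=ground("top",u["top"],z+44)
    rs=[fithalf(M,[g[0],g[1],a],z) for a in(-10,10)]
    print(nm,[ (np.round(r[0],1).tolist(),round(r[1],1)) for r in rs])
    for n in CAM: print("  ",n,np.round(fithalf({n:M[n]},rs[0][0],z)[0],1))
for n in CAM:print(n,[int(D[n].sum()) if D[n] is not None else None for D in(A,B,C,J,L)], int((C[n]&J[n]).sum()))
U={n:(C[n]|J[n]|A[n]|(L[n] if L[n] is not None else False)) for n in CAM}
def model(p):
    x,y,a,s,l=p;f=30-s
    t=l/100; R=np.array([[-np.cos(t),0,-np.sin(t)],[0,1,0],[np.sin(t),0,-np.cos(t)]])
    lev=lambda a0,a1,w:box(a0,a1,-w,w,-4.5,4.5)@R.T+[18,f-15,75]
    cyl=np.array([[14*np.cos(k),yy,40+14*np.sin(k)] for k in np.linspace(0,6.28,16) for yy in(f-115,f-45)])
    return [place(P,x,y,np.radians(a)) for P in (box(-55,55,-165,125,0,15),box(-32,32,90,118,0,65),box(-32,32,f-30,f,0,66),cyl,lev(0,70,6),lev(64,100,11),box(-30,30,52,88,15,59))]
g=ground("top",(286,193),15);print(g)
for a in(-5,):
    r=fit(U,model,[g[0],g[1]+15,a,72,135],[8,8,4,8,15]);print(np.round(r[0],2),r[1])
    for n in CAM:
        rr=fit({n:U[n]},model,r[0],[4,4,2,4,8]);print(n,np.round(rr[0],2),rr[1])
        o=cv2.imread(f"pics/{n}0.png")
        c=[cv2.findContours(np.uint8(q>.5),0,1)[0] for q in (render(n,model(r[0])),U[n])]
        cv2.drawContours(o,c[0],-1,(0,255,0),1);cv2.drawContours(o,c[1],-1,(0,0,255),1)
        u=(269,215) if n=="scene" else (286,193)
        cv2.imwrite(f"pics/fit_{n}.png",cv2.resize(o[u[1]-60:u[1]+60,u[0]-80:u[0]+80],(640,480),interpolation=0)[90:390])
cv2.imwrite("pics/fit.png",np.vstack([cv2.imread(f"pics/fit_{n}.png") for n in CAM]))
print(ctrl.finger_overhang)
E
python3 m1.py
```

```text
b [([458.6, -325.9, -10.8], np.float64(35.4)), ([458.1, -325.8, -9.5], np.float64(36.2))]
   scene [ 458.8 -323.9  -10.4]
   top [ 458.3 -327.5  -10.8]
a [([560.4, 67.9, 0.5], np.float64(46.8)), ([560.2, 67.5, -0.8], np.float64(49.4))]
   scene [561.5  70.3  -2.3]
   top [559.7  65.3  -3. ]
scene [385, 493, 4156, 907, 192] 884
top [446, 497, 5250, 820, None] 818
[558.52181517 -25.69450323  15.        ]
[560.42  -1.73  -2.4   80.32 138.11] 158.33492844043354
scene [ 5.6145e+02 -1.0000e-02 -2.3300e+00  8.0900e+01  1.3709e+02] 54.57920524852649
top [559.82  -3.13  -2.25  82.37 143.34] 77.33664727535972
17.0
```

```bash
cat >> h.py <<'E'
def rel(pts):
    """pts: (x,y,z,yaw deg of tool y) -> shift in cm / turn for jog rows from here"""
    s=ctrl.state();R=np.array(s["ee_rot"]);p=np.array(s["tcp_pos"])
    print("t",s["time_s"],"p",np.round(p,1),"F",np.round(s["wrist_force"],1),"open",round(s["opening"],1))
    for x,y,z,a in pts:
        a=np.radians(a);Y=np.array([np.cos(a),np.sin(a),0]);Z=np.array([0,0,-1.]);T=np.c_[np.cross(Y,Z),Y,Z]
        print((x,y,z),np.round(R.T@(np.array([x,y,z])-p)/10,2).tolist(),np.round(cv2.Rodrigues(R.T@T)[0].ravel(),3).tolist())
E
python3 - <<'E'
from h import *
rel([(560,130,248,30),(458.5,-325.7,248,-10.6),(458.5,-325.7,110,-10.6)])
E
```

```text
t 1.2 p [151.4 606.3 248.3] F [-1.1 -0.6 -0.3] open 85.5
(560, 130, 248) [-51.19, -36.31, 0.03] [-0.0, -0.0, 0.802]
(458.5, -325.7, 248) [-52.39, -82.98, 0.03] [-0.0, -0.0, 1.511]
(458.5, -325.7, 110) [-52.39, -82.98, 13.83] [-0.0, -0.0, 1.511]
```

View pics/fit.png

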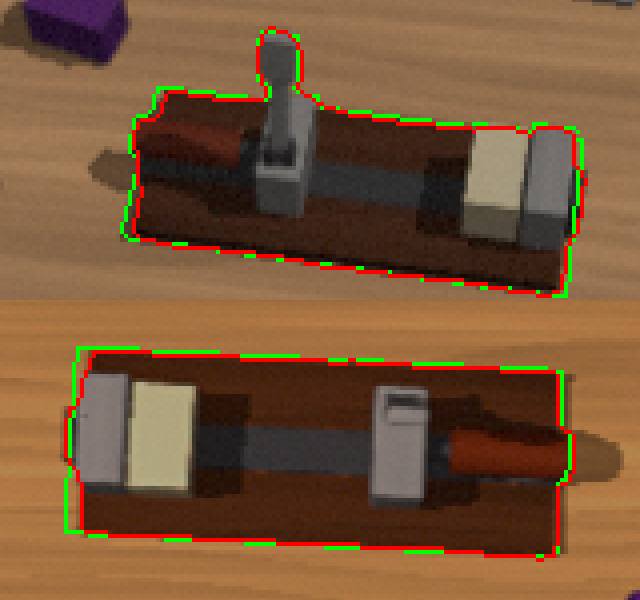

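The fit contours overlay well. The wood strips stop short of the bar's +y end, so I'll refine that later. Moving to half_b.

Emit:
jog_arm --series '[-1,-51.2,-36.3,0,0,0,0.8,-1,-51.2,-36.3,0,0,0,0.8,-1,-51.2,-36.3,0,0,0,0.8,-1,-51.2,-36.3,0,0,0,0.8,-1,-51.2,-36.3,0,0,0,0.8,-1,-51.2,-36.3,0,0,0,0.8,-1,-51.2,-36.3,0,0,0,0.8,-1,-51.2,-36.3,0,0,0,0.8,-1,-51.2,-36.3,0,0,0,0.8,-1,-51.2,-36.3,0,0,0,0.8,-1,-51.2,-36.3,0,0,0,0.8,-1,-51.2,-36.3,0,0,0,0.8,-1,-51.2,-36.3,0,0,0,0.8,-1,-51.2,-36.3,0,0,0,0.8,-1,-52.4,-83,0,0,0,1.51,-1,-52.4,-83,0,0,0,1.51,-1,-52.4,-83,0,0,0,1.51,-1,-52.4,-83,0,0,0,1.51,-1,-52.4,-83,0,0,0,1.51,-1,-52.4,-83,0,0,0,1.51]'

```text
time_s: 2.87
tcp_pos: [494.1, -85.5, 248.5]
ee_rot: [[0.188, 0.982, 0.001], [0.982, -0.188, -0.0], [-0.0, 0.001, -1.0]]
wrist_force: [1.3, -0.3, -0.5]
opening: 85.7
grasp_force: 0.0
```

```bash
python3 - <<'E'
from h import *
rel([(458.5,-325.7,248,-10.6),(458.5,-325.7,110,-10.6)])
E
```

```text
t 2.8667 p [494.1 -85.5 248.5] F [ 1.3 -0.3 -0.5] open 85.7
(458.5, -325.7, 248) [-24.26, 1.03, 0.06] [0.001, 0.0, -0.004]
(458.5, -325.7, 110) [-24.26, 1.02, 13.86] [0.001, 0.0, -0.004]
```

Emit:
jog_arm --series '[-1,-24,1,0,0,0,0,-1,-24,1,0,0,0,0,-1,-24,1,0,0,0,0,-1,-24,1,0,0,0,0,-1,-24,1,0,0,0,0,-1,-24,1,13,0,0,0,-1,-24,1,13,0,0,0,-1,-24,1,13,0,0,0,-1,-24,1,13,0,0,0,-1,-24,1,13,0,0,0,-1,-24,1,13,0,0,0,-1,-24,1,13,0,0,0]'

```text
time_s: 3.87
tcp_pos: [461.9, -321.8, 120.6]
ee_rot: [[0.182, 0.983, 0.003], [0.983, -0.182, -0.003], [-0.002, 0.003, -1.0]]
wrist_force: [0.8, -0.2, 0.8]
opening: 85.3
grasp_force: 0.0
```

```bash
python3 - <<'E'
from h import *
rel([(458.5,-325.7,26,-10.6)])
E
```

```text
t 3.8667 p [ 461.9 -321.8  120.6] F [ 0.8 -0.2  0.8] open 85.3
(458.5, -325.7, 26) [-0.43, -0.3, 9.46] [0.003, 0.002, 0.002]
```

Emit:
jog_arm --series '[-1,-0.4,-0.3,3,0,0,0,-1,-0.4,-0.3,6,0,0,0,-1,-0.4,-0.3,8,0,0,0,-1,-0.4,-0.3,9.4,0,0,0,-1,-0.4,-0.3,9.4,0,0,0,1,-0.4,-0.3,9.4,0,0,0,1,-0.4,-0.3,9.4,0,0,0,1,-0.4,-0.3,9.4,0,0,0,1,-0.4,-0.3,9.4,0,0,0,1,-0.4,-0.3,9.4,0,0,0,1,-0.4,-0.3,9.4,0,0,0,1,-0.4,-0.3,9.4,0,0,0,1,-0.4,-0.3,9.4,0,0,0]'

```text
time_s: 4.95
tcp_pos: [458.4, -325.8, 26.9]
ee_rot: [[0.183, 0.983, 0.004], [0.983, -0.183, -0.003], [-0.003, 0.004, -1.0]]
wrist_force: [0.4, 0.7, 6.9]
opening: 59.0
grasp_force: 65.6
```

```bash
cat > m2.py <<'E'
from h import *
D=np.load("masks.npz")
U={n:(D["C"+n]|D["J"+n]|D["A"+n]|(D["L"+n]>0)) for n in CAM}
def parts(p):
    x,y,a,s,l,e=p;f=30-s
    t=l/100; R=np.array([[-np.cos(t),0,-np.sin(t)],[0,1,0],[np.sin(t),0,-np.cos(t)]])
    lev=lambda a0,a1,w:box(a0,a1,-w,w,-4.5,4.5)@R.T+[18,f-15,75]
    cyl=np.array([[14*np.cos(k),yy,40+14*np.sin(k)] for k in np.linspace(0,6.28,16) for yy in(f-115,f-45)])
    T=lambda *B:[place(P,x,y,np.radians(a)) for P in B]
    return T(box(-55,55,-165,e,0,15),box(-12,12,-165,125,0,15),box(-32,32,90,118,0,65),box(-32,32,f-30,f,0,66),cyl,lev(0,70,6),lev(64,100,11),box(-30,30,52,88,15,59))
if __name__=="__main__":
    r=fit(U,parts,[560.4,0,-2.4,75,138,115],[6,6,3,6,10,5]);print(np.round(r[0],2),r[1])
    for n in CAM:
        rr=fit({n:U[n]},parts,r[0],[4,4,2,4,8,3]);print(n,np.round(rr[0],2),rr[1])
E
python3 m2.py
```

```text
[560.34   0.58  -2.24  82.88 137.85 115.03] 108.05469759785018
scene [561.46   2.49  -2.15  83.47 137.48 117.67] 32.88441865200302
top [560.02  -1.29  -2.29  84.28 146.03 115.46] 33.25690807904465
```

half_b is gripped (opening 59 mm, 66 N). Now lift high enough to pass over the lever.

```bash
python3 - <<'E'
from h import *
rel([(458.5,-325.7,235,-10.6),(558.7,27,235,-2.3),(558.7,27,90,-2.3)])
E
```

```text
t 4.95 p [ 458.4 -325.8   26.9] F [0.4 0.7 6.9] open 59.0
(458.5, -325.7, 235) [-0.04, 0.1, -20.81] [0.004, 0.003, 0.001]
(558.7, 27, 235) [36.47, 3.5, -20.9] [0.004, 0.003, -0.144]
(558.7, 27, 90) [36.51, 3.44, -6.4] [0.004, 0.003, -0.144]
```

Emit:
jog_arm --series '[1,0,0,-2,0,0,0,1,0,0,-6,0,0,0,1,0,0,-10,0,0,0,1,0,0,-14,0,0,0,1,0,0,-18,0,0,0,1,0,0,-20.9,0,0,0,1,2,0.2,-20.9,0,0,-0.02,1,5,0.5,-20.9,0,0,-0.02,1,9,0.9,-20.9,0,0,-0.04,1,13,1.2,-20.9,0,0,-0.06,1,17,1.6,-20.9,0,0,-0.08,1,21,2,-20.9,0,0,-0.1,1,25,2.4,-20.9,0,0,-0.12,1,29,2.8,-20.9,0,0,-0.14,1,32,3.1,-20.9,0,0,-0.144,1,34.5,3.3,-20.9,0.004,0.003,-0.144,1,36,3.4,-20.9,0.004,0.003,-0.144,1,36.5,3.5,-20.9,0.004,0.003,-0.144,1,36.5,3.5,-20.9,0.004,0.003,-0.144,1,36.5,3.5,-20.9,0.004,0.003,-0.144]'

```text
time_s: 6.62
tcp_pos: [557.9, 27.2, 233.8]
ee_rot: [[0.04, 0.999, -0.003], [0.999, -0.04, 0.003], [0.003, -0.003, -1.0]]
wrist_force: [-0.5, -1.0, -0.5]
opening: 58.9
grasp_force: 64.9
```

```bash
python3 - <<'E'
from h import *
rel([(558.7,27,80,-2.3),(558.7,27,43,-2.3)])
E
```

```text
t 6.6167 p [557.9  27.2 233.8] F [-0.5 -1.  -0.5] open 58.9
(558.7, 27, 80) [-0.06, 0.13, 15.38] [-0.003, -0.003, 0.001]
(558.7, 27, 43) [-0.07, 0.14, 19.08] [-0.003, -0.003, 0.001]
```

Emit:
jog_arm --series '[1,0,0.1,3,-0.003,-0.003,0,1,0,0.1,7,-0.003,-0.003,0,1,0,0.1,11,-0.003,-0.003,0,1,0,0.1,14,-0.003,-0.003,0,1,0,0.1,16.5,-0.003,-0.003,0,1,0,0.1,18,-0.003,-0.003,0,1,0,0.1,18.7,-0.003,-0.003,0,1,0,0.1,18.9,-0.003,-0.003,0,1,0,0.1,18.9,-0.003,-0.003,0,1,0,0.1,18.9,-0.003,-0.003,0]'

```text
time_s: 7.45
tcp_pos: [559.3, 27.6, 45.4]
ee_rot: [[0.041, 0.999, 0.001], [0.999, -0.041, -0.0], [-0.0, 0.001, -1.0]]
wrist_force: [-0.4, 0.5, -0.3]
opening: 59.1
grasp_force: 64.9
```

```bash
python3 - <<'E'
from h import *
rel([(558.7,27,42,-2.3)])
M={}
for n in CAM:
    f=ctrl.grab_frame(n);cv2.imwrite(f"pics/p2{n}.png",f)
u={n:proj(n,[[558,48,59]])[0].astype(int) for n in CAM}
cv2.imwrite("pics/p2.png",np.hstack([cv2.resize(cv2.imread(f"pics/p2{n}.png")[u[n][1]-35:u[n][1]+35,u[n][0]-50:u[n][0]+50],(400,280),interpolation=2) for n in CAM]))
E
```

```text
t 7.45 p [559.3  27.6  45.4] F [-0.4  0.5 -0.3] open 59.1
(558.7, 27, 42) [-0.06, -0.06, 0.34] [0.001, 0.0, -0.001]
```

View pics/p2.png

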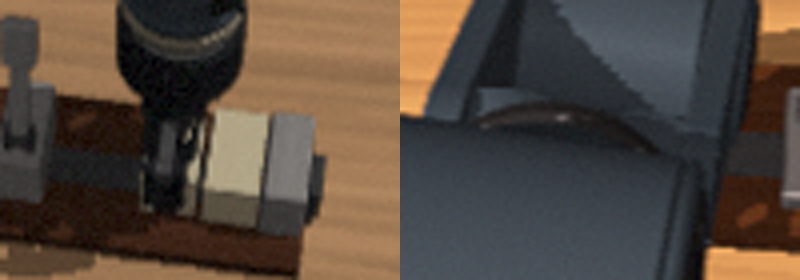

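The picture shows b in the fingers at about (170,180), with a thin gap to a at about (205,170), and a undisturbed. Next: lower, release, then squeeze across the seam to make the ends flush.

Emit:
jog_arm --series '[1,0,0,0.2,0,0,0,1,0,0,0.35,0,0,0,1,0,0,0.35,0,0,0,-1,0,0,0.3,0,0,0,-1,0,0,0.2,0,0,0,-1,0,0,0.2,0,0,0,-1,0,0,0.2,0,0,0,-1,0.5,0,0.2,0,0,0,-1,1,0,0.2,0,0,0,-1,2,0,0.2,0,0,0,-1,2,0,0.2,0,0,0,-1,2,0,0.2,0,0,0,1,2,0,0.2,0,0,0,1,2,0,0.2,0,0,0,1,2,0,0.2,0,0,0,1,2,0,0.2,0,0,0,1,2,0,0.2,0,0,0,1,2,0,0.2,0,0,0]'

```text
time_s: 9.05
tcp_pos: [559.4, 48.1, 42.6]
ee_rot: [[0.04, 0.999, -0.0], [0.999, -0.04, 0.0], [0.0, -0.0, -1.0]]
wrist_force: [0.3, -0.2, 3.7]
opening: 59.3
grasp_force: 65.1
```

Emit:
jog_arm --series '[-1,0,0,0,0,0,0,-1,0,0,0,0,0,0,-1,0,0,0,0,0,0,-1,0,0,0,0,0,0,-1,0,0,-2,0,0,0,-1,0,0,-6,0,0,0,-1,0,0,-10,0,0,0,-1,0,0,-14,0,0,0,1,0,0,-18,0,0,0,1,-4,0,-19,0,0,0,1,-8,0,-19,0,0,0,1,-12,0,-19,0,0,0,1,-16,0,-19,0,0,0,1,-20,0,-19,0,0,0,1,-24,0,-19,0,0,0,1,-27,0,-19,0,0,0,1,-27,0,-19,0,0,0,1,-27,0,-19,0,0,0]'

```text
time_s: 10.55
tcp_pos: [548.0, -223.3, 231.8]
ee_rot: [[0.044, 0.999, -0.001], [0.999, -0.044, 0.001], [0.001, -0.001, -1.0]]
wrist_force: [-0.4, 1.0, -0.1]
opening: -0.3
grasp_force: 0.0
```

```bash
cat > m3.py <<'E'
from m2 import *
import sys
tag=sys.argv[1]
for n in CAM: cv2.imwrite(f"pics/{tag}{n}.png",ctrl.grab_frame(n))
J={n:pick(n,"jaw") for n in CAM};L=pick("scene","lever")
if L is not None:J["scene"]=J["scene"]|L
jp=lambda p:parts([560.34,p[2],-2.24,p[0],p[1],115])[3:7]
for K in ({k:v for k,v in J.items() if v is not None},{"scene":J["scene"]}):
    r=fit(K,jp,[float(sys.argv[2]),138,.6],[4,8,2]);print("jaw,lever,y",np.round(r[0],1),round(r[1],1))
u={n:proj(n,[[560,30,50]])[0].astype(int) for n in CAM}
cv2.imwrite(f"pics/{tag}.png",np.hstack([cv2.resize(cv2.imread(f"pics/{tag}{n}.png")[u[n][1]-60:u[n][1]+60,u[n][0]-40:u[n][0]+40],(400,600),interpolation=2) for n in CAM]))
p=r[0];h=place(np.array([[0,30-p[0]-115,40.],[18,15-p[0],75]]),560.34,.6,np.radians(-2.24));print("handle_end, hinge",np.round(h,1))
E
python3 m3.py p3 82; python3 -c "
from h import *
rel([])"
```

```text
jaw,lever,y [ 85.2 136.5   1.2] 139.7
jaw,lever,y [ 82.8 137.7   1. ] 76.3
handle_end, hinge [[ 553.8 -167.1   40. ]
 [ 575.7  -67.8   75. ]]
t 10.8 p [ 548.4 -219.9  232.1] F [0.1 0.3 0.2] open -0.0
```

View pics/p3.png

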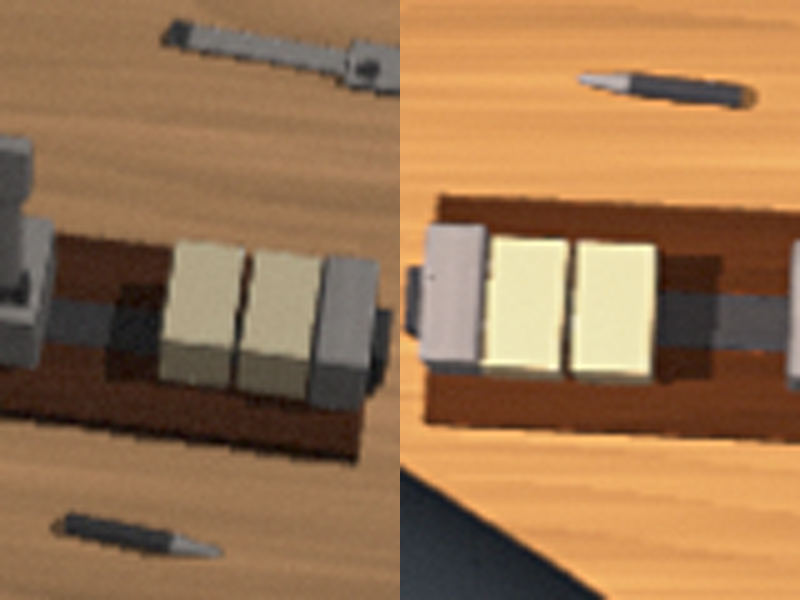

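The ends are flush and the blocks parallel, with gaps at x≈240 (left) and x≈570 (right). Next I'll push the handle.

```bash
python3 - <<'E'
from h import *
rel([(552.7,-198,232,-2.24),(552.7,-198,42,-2.24),(556,-115,42,-2.24)])
E
```

```text
t 10.8 p [ 548.4 -219.9  232.1] F [0.1 0.3 0.2] open -0.0
(552.7, -198, 232) [2.2, 0.34, 0.02] [-0.001, -0.001, 0.001]
(552.7, -198, 42) [2.18, 0.37, 19.02] [-0.001, -0.001, 0.001]
(556, -115, 42) [10.49, 0.39, 19.02] [-0.001, -0.001, 0.001]
```

Emit:
jog_arm --series '[1,1.5,0.4,2,0,0,0,1,1.8,0.4,6,0,0,0,1,1.8,0.4,10,0,0,0,1,1.8,0.4,14,0,0,0,1,1.8,0.4,17,0,0,0,1,1.8,0.4,18.5,0,0,0,1,1.8,0.4,19,0,0,0,1,1.8,0.4,19,0,0,0,1,2.4,0.4,19,0,0,0,1,3,0.4,19,0,0,0,1,3.6,0.4,19,0,0,0,1,4.2,0.4,19,0,0,0,1,4.8,0.4,19,0,0,0,1,5.4,0.4,19,0,0,0,1,6,0.4,19,0,0,0,1,6,0.4,19,0,0,0]'

```text
time_s: 12.13
tcp_pos: [555.5, -161.6, 43.5]
ee_rot: [[0.039, 0.999, 0.001], [0.999, -0.039, -0.002], [-0.002, 0.002, -1.0]]
wrist_force: [0.4, -2.0, 1.6]
opening: 0.2
grasp_force: 0.9
```

Emit:
jog_arm --series '[1,0.4,-0.1,0.1,0,0,0,1,0.8,-0.1,0.1,0,0,0,1,1.2,-0.1,0.1,0,0,0,1,1.6,-0.1,0.1,0,0,0,1,2,-0.1,0.1,0,0,0,1,2.4,-0.1,0.1,0,0,0,1,2.8,-0.1,0.1,0,0,0,1,3.2,-0.1,0.1,0,0,0,1,3.5,-0.1,0.1,0,0,0,1,3.8,-0.1,0.1,0,0,0,1,4,-0.1,0.1,0,0,0,1,4,-0.1,0.1,0,0,0]'

```text
time_s: 13.13
tcp_pos: [557.0, -122.6, 42.3]
ee_rot: [[0.04, 0.999, 0.003], [0.999, -0.04, -0.002], [-0.002, 0.003, -1.0]]
wrist_force: [0.5, -3.3, 2.2]
opening: 0.2
grasp_force: 2.1
```

Emit:
jog_arm --series '[1,0.3,-0.1,0,0,0,0,1,0.5,-0.1,0,0,0,0,1,0.7,-0.1,0,0,0,0,1,0.9,-0.1,0,0,0,0,1,1,-0.1,0,0,0,0,1,1,-0.1,0,0,0,0]'

```text
time_s: 13.63
tcp_pos: [557.2, -113.0, 42.2]
ee_rot: [[0.04, 0.999, 0.005], [0.999, -0.04, -0.002], [-0.002, 0.005, -1.0]]
wrist_force: [2.2, -4.8, 1.9]
opening: -0.2
grasp_force: 2.4
```

Emit:
jog_arm --series '[1,0.2,-0.1,0,0,0,0,1,0.3,-0.1,0,0,0,0,1,0.4,-0.1,0,0,0,0,1,0.4,-0.1,0,0,0,0]'

```text
time_s: 13.97
tcp_pos: [556.7, -110.5, 42.1]
ee_rot: [[0.039, 0.999, 0.006], [0.999, -0.039, -0.005], [-0.005, 0.006, -1.0]]
wrist_force: [1.2, -10.3, 1.4]
opening: -0.1
grasp_force: 5.0
```

Emit:
jog_arm --series '[1,0.15,0,0,0,0,0,1,0.3,0,0,0,0,0,1,0.3,0,0,0,0,0,1,0.3,0,0,0,0,0]'

```text
time_s: 14.3
tcp_pos: [556.7, -110.4, 42.2]
ee_rot: [[0.038, 0.999, 0.006], [0.999, -0.038, -0.008], [-0.008, 0.006, -1.0]]
wrist_force: [-2.1, -19.6, 0.7]
opening: 0.0
grasp_force: 10.0
```

Emit:
jog_arm --series '[1,0.15,0,0,0,0,0,1,0.3,0,0,0,0,0,1,0.3,0,0,0,0,0,1,0.3,0,0,0,0,0]'

```text
time_s: 14.63
tcp_pos: [556.8, -110.4, 42.2]
ee_rot: [[0.036, 0.999, 0.006], [0.999, -0.036, -0.012], [-0.012, 0.006, -1.0]]
wrist_force: [-4.6, -29.4, -0.6]
opening: -0.1
grasp_force: 15.1
```

```bash
python3 - <<'E'
from h import *
rel([])
f=ctrl.grab_frame("scene");cv2.imwrite("pics/p4scene.png",f);u=proj("scene",[[560,20,50]])[0].astype(int)
cv2.imwrite("pics/p4.png",cv2.resize(f[u[1]-45:u[1]+45,u[0]-60:u[0]+60],(800,600),interpolation=2))
E
```

```text
t 14.6333 p [ 556.8 -110.4   42.2] F [ -4.6 -29.4  -0.6] open -0.1
```

View pics/p4.png

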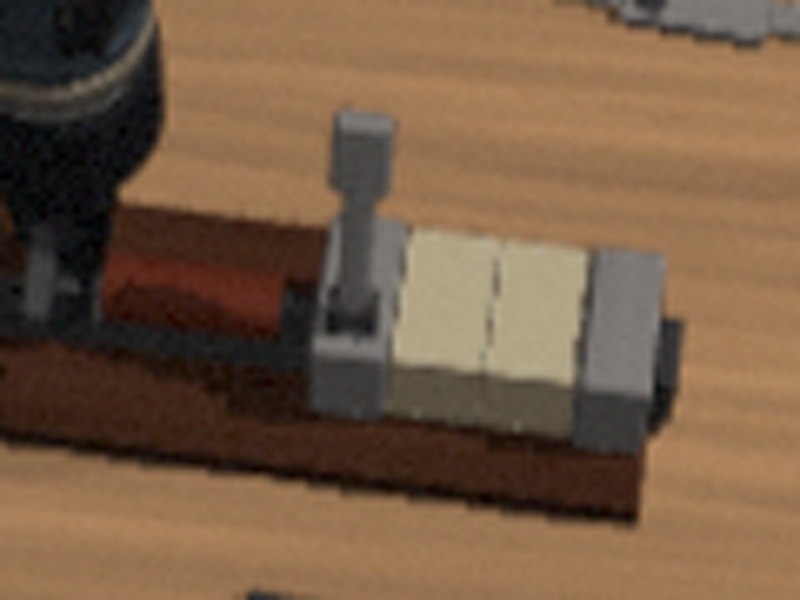

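The clamp is tight: the jaw, b (x≈440), a (x≈540) and the fixed jaw all touch, and the wrist force is 29 N with no further motion. Back off and approach the lever from the +x side.

Emit:
jog_arm --series '[1,-1,0,0,0,0,0,1,-2.5,0,0,0,0,0,1,-2.5,0,-3,0,0,0,1,-2.5,0,-7,0,0,0,1,-2.5,0,-11,0,0,0,1,-2.5,0,-15,0,0,0,1,-2.5,0,-18,0,0,0,1,-2.5,0,-20,0,0,0,1,-2.5,0,-20,0,0,0,1,-2.5,0,-20,0,0,0]'

```text
time_s: 15.52
tcp_pos: [553.3, -126.0, 242.2]
ee_rot: [[0.04, 0.999, 0.001], [0.999, -0.04, 0.001], [0.001, 0.001, -1.0]]
wrist_force: [0.1, 0.3, -1.0]
opening: 0.2
grasp_force: 0.0
```

```bash
python3 - <<'E'
from h import *
rel([(620.4,.3,242,-2.24),(620.4,.3,167,-2.24)])
E
```

```text
t 15.5167 p [ 553.3 -126.   242.2] F [ 0.1  0.3 -1. ] open 0.2
(620.4, 0.3, 242) [12.89, 6.2, 0.03] [0.001, -0.001, -0.001]
(620.4, 0.3, 167) [12.88, 6.19, 7.53] [0.001, -0.001, -0.001]
```

Emit:
jog_arm --series '[1,2,3,0,0,0,0,1,4.5,6,0,0,0,0,1,8,6.2,0,0,0,0,1,11,6.2,0,0,0,0,1,12.9,6.2,0,0,0,0,1,12.9,6.2,0,0,0,0,1,12.9,6.2,3,0,0,0,1,12.9,6.2,6,0,0,0,1,12.9,6.2,7.5,0,0,0,1,12.9,6.2,7.5,0,0,0,1,12.9,6.2,7.5,0,0,0,1,12.9,6.2,7.5,0,0,0]'

```text
time_s: 16.52
tcp_pos: [620.6, -0.7, 166.3]
ee_rot: [[0.04, 0.999, -0.001], [0.999, -0.04, 0.0], [0.0, -0.001, -1.0]]
wrist_force: [-0.4, 0.3, 0.5]
opening: 0.2
grasp_force: 0.0
```

```bash
python3 - <<'E'
from h import *
x,z=[37,-1.1,-17.3,-30.3,-38.7,-42.5],[167,159.2,148.2,133.4,115.7,96.5]
rel([(560.34+.999*a+.08,.6-.039*a+2,b,-2.24) for a,b in zip(x,z)])
E
```

```text
t 16.5167 p [620.6  -0.7 166.3] F [-0.4  0.3  0.5] open 0.2
(597.383, 1.157, 167) [0.09, -2.33, -0.07] [-0.001, -0.0, -0.001]
(559.3211000000001, 2.6429, 159.2) [0.08, -6.14, 0.71] [-0.001, -0.0, -0.001]
(543.1373000000001, 3.2747, 148.2) [0.08, -7.76, 1.81] [-0.001, -0.0, -0.001]
(530.1503000000001, 3.7817, 133.4) [0.08, -9.06, 3.29] [-0.001, -0.0, -0.001]
(521.7587000000001, 4.1093, 115.7) [0.08, -9.89, 5.07] [-0.001, -0.0, -0.001]
(517.9625000000001, 4.2575, 96.5) [0.08, -10.27, 6.99] [-0.001, -0.0, -0.001]
```

Emit:
jog_arm --series '[1,0.1,-1.5,0,0,0,0,1,0.1,-3,0.1,0,0,0,1,0.1,-4,0.3,0,0,0,1,0.1,-5,0.5,0,0,0,1,0.1,-6,0.7,0,0,0,1,0.1,-6.7,1.1,0,0,0,1,0.1,-7.3,1.4,0,0,0,1,0.1,-7.8,1.8,0,0,0,1,0.1,-8.3,2.3,0,0,0,1,0.1,-8.7,2.8,0,0,0,1,0.1,-9.1,3.3,0,0,0,1,0.1,-9.4,3.9,0,0,0,1,0.1,-9.7,4.5,0,0,0,1,0.1,-9.9,5.1,0,0,0,1,0.1,-10.1,5.7,0,0,0,1,0.1,-10.2,6.3,0,0,0,1,0.1,-10.3,6.6,0,0,0,1,0.1,-10.3,6.9,0,0,0,1,0.1,-10.3,6.9,0,0,0]'

```text
time_s: 18.1
tcp_pos: [517.3, 5.0, 97.1]
ee_rot: [[0.04, 0.999, -0.002], [0.999, -0.04, 0.0], [0.0, -0.002, -1.0]]
wrist_force: [0.1, -0.2, 0.4]
opening: -0.1
grasp_force: 0.0
```

Emit:
jog_arm --series '[1,0,0,0.1,0,0,0,1,0,0,0.2,0,0,0,1,0,0,0.3,0,0,0,1,0,0,0.4,0,0,0,1,0,0,0.4,0,0,0]'

```text
time_s: 18.52
tcp_pos: [517.5, 4.9, 96.3]
ee_rot: [[0.039, 0.999, 0.0], [0.999, -0.039, -0.0], [-0.0, 0.0, -1.0]]
wrist_force: [-5.6, -0.3, 25.8]
opening: 0.1
grasp_force: 12.4
```

The lever is on its hard stop: 26 N at z 96.3, where 96.5 was expected. Retreat and check.

Emit:
jog_arm --series '[1,0,0,-1,0,0,0,1,0,0,-4,0,0,0,1,0,0,-8,0,0,0,1,0,0,-12,0,0,0,1,0,0,-15,0,0,0,1,-4,0,-15,0,0,0,1,-8,0,-15,0,0,0,1,-12,0,-15,0,0,0,1,-16,0,-15,0,0,0,1,-20,0,-15,0,0,0,1,-24,0,-15,0,0,0,1,-28,0,-15,0,0,0,1,-30,0,-15,0,0,0,1,-30,0,-15,0,0,0]'

```text
time_s: 19.68
tcp_pos: [505.7, -300.5, 243.2]
ee_rot: [[0.045, 0.999, 0.001], [0.999, -0.045, -0.003], [-0.003, 0.001, -1.0]]
wrist_force: [0.1, -0.7, -0.4]
opening: 0.0
grasp_force: 0.0
```

```bash
python3 m3.py p5 12; python3 - <<'E'
import cv2,numpy as np
from h import *
o=[]
for n in CAM:
    u=proj(n,[[550,25,50]])[0].astype(int);f=cv2.imread(f"pics/p5{n}.png")
    o.append(cv2.resize(f[u[1]-45:u[1]+45,u[0]-60:u[0]+60],(400,300),interpolation=2))
    o.append(cv2.resize(f,(400,300)))
cv2.imwrite("pics/p5.png",np.vstack([np.hstack(o[::2]),np.hstack(o[1::2])]))
E
```

```text
jaw,lever,y [ 15.8 122.    1.7] 312.9
jaw,lever,y [ 13.5 123.6   1.3] 90.1
handle_end, hinge [[556.5 -97.9  40. ]
 [578.4   1.4  75. ]]
```

View pics/p5.png

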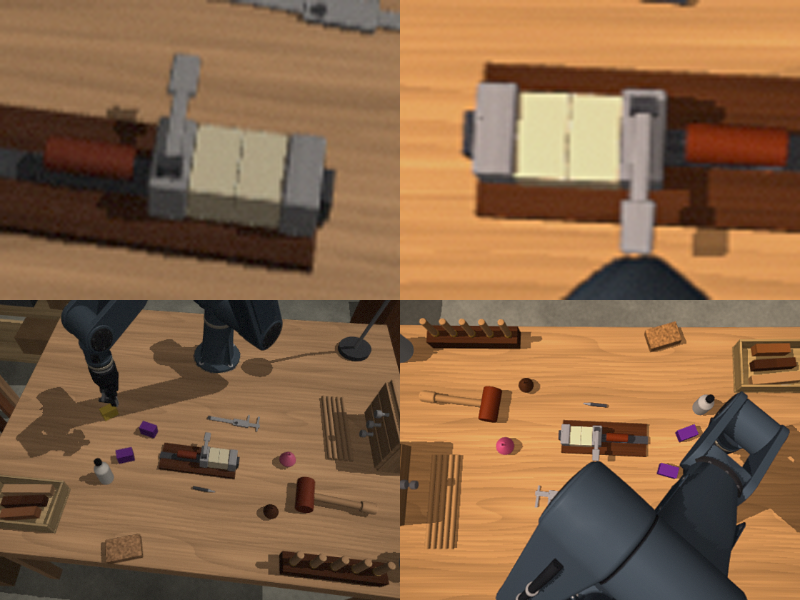

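```bash
python3 - <<'E'
from m2 import *
L={n:pick(n,"lever") for n in CAM}
for n in CAM:
    print(n, None if L[n] is None else (L[n].sum(),np.argwhere(L[n]).min(0),np.argwhere(L[n]).max(0)))
    for l in (0,10,20,120):
        q=render(n,parts([560.34,.6,-2.24,12,l,115])[5:7])>.5;a=np.argwhere(q)
        print(l,a.min(0),a.max(0),None if L[n] is None else round((q&L[n]).sum()/(q|L[n]).sum(),2))
E
```

```text
scene (np.int64(219), array([185, 283]), array([221, 294]))
0 [184 284] [219 296] 0.73
10 [182 284] [219 296] 0.7
20 [181 284] [219 296] 0.67
120 [184 283] [220 294] 0.69
top (np.int64(310), array([179, 270]), array([224, 279]))
0 [180 266] [225 277] 0.49
10 [179 266] [224 277] 0.49
20 [179 266] [223 277] 0.47
120 [178 266] [192 278] 0.16
```

Both views agree with the lever being level, the joint is tight and the bystanders are unmoved. Handing in.

```bash
python3 -c "
from station import ctrl
print(ctrl.hand_in())"
```

```text
the job is handed in; nothing more can be done
None
```

The job is handed in: the loose maple half stands flush beside the other, the jaw is squeezed tight (29 N with no further movement), and only then was the lever pressed level onto its stop. The arm's clock was at about 20 s of the 69 s allowed, and the bystanders showed no movement in the final pictures; the arm hid parts of both views.

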